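# Roll the steel roller home into its seat with a push block

## Task

Pick up the short, square-section wooden offcut and use it as a paddle: with its end, gently push the steel roller along the wooden track so that it rolls along and drops into the seat in front of the end stop. Do not touch the roller with the gripper or lift it, and leave the flat offcut where it lies. Then set the block down flat on the bench, clear of the track, and let go.

Things in the scene. Friction and masses are not known exactly. Their poses are not given: they have to be found in the camera images.
- push_block: Short square-section wooden offcut, 45 x 70 x 45 mm (x, y, z), loose on the bench: the paddle. Origin: centre of its underside; y is its 70 mm length, grip across its 45 mm x. Hold it lengthwise along the track, a 45 x 45 mm end to the roller. With fingertips 9 mm or more above its underside and the underside 4 mm above the track floor, the fingers clear the rails.
- roller: Bare steel cylinder, 30 mm diameter, 90 mm long, about 0.3 kg, lying across the track and free to roll. Origin: its centre; y is its axis of rotation (the body turns about it as it rolls). It starts 140 to 215 mm before the seat. Once its centre passes the step it drops in and stays, with 5 mm of play each way. A block end face pushed to x = -15 mm of the seat brings it home.
- seat (a point): Centre of the seated roller, 25 mm above the bench. +x along the track to the end stop, z up. Wooden track, fixed, level, x -318 (open end) to +32 mm, 126 mm wide; floor 16 mm above the bench; 94 mm lane between rails 16 mm thick, 10 mm above the floor. Seat: pocket 6 mm below the floor, from a step at x = -17 mm to the stop face at x = +20 mm; stop top 38 mm above the bench.
- flat_offcut: Bystander: a loose flat wooden offcut, 60 x 120 x 22 mm, origin at the centre of its underside, length along its own y. It may have changed places with the push block. Leave it alone.
There are look-alikes about, which are no part of the job. Of the things like the push_block, leave any that is purple; of the rest the smaller one is meant. Of the things shaped like the roller, the steel one is meant.

How it is judged:
On the way, in this order (a step that is already met when the one before it is completed fails the run):
1. the push block is held, lifted clear of the bench (height (world z) of push_block above 0.012 m and contact force between the fingers and push_block above 0.5 N), for 0.1 s.
2. the roller is in the seat while the block is still held (x of roller in the frame of seat between -0.012 and 0.012 m and y of roller in the frame of seat between -0.012 and 0.012 m and z of roller in the frame of seat below 0.003 m and angle between the y axis of roller and the y axis of seat, either way round below 0.175 rad and contact force between the fingers and push_block above 0.5 N), for 0.1 s.
At the end, for the whole second after the job is handed in: The roller rests in the seat (centre within 12 mm of the seat point along and across, under 3 mm above it, axis across the track within 10 degrees); the push block stands flat on the bench (underside within 6 mm of it, upright within 10 degrees), at rest, not touching the roller (x of roller in the frame of seat between -0.012 and 0.012 m and y of roller in the frame of seat between -0.012 and 0.012 m and z of roller in the frame of seat below 0.003 m and angle between the y axis of roller and the y axis of seat, either way round below 0.175 rad and linear speed of each of roller, push_block below 0.02 m/s and height (world z) of push_block between -0.006 and 0.006 m and angle between push_block's own z axis and vertical below 0.17 rad and contact force between push_block and roller below 0.05 N).
It fails at once if the gripper or arm touches the roller (contact force between any of the fingers, the arm and roller above 0.3 N).
It fails at once if the roller is lifted or climbs more than 12 mm off the track floor (z of roller in the frame of seat above 0.018 m).
It fails at once if the roller is knocked along, faster than 0.4 m/s (linear speed of roller above 0.4 m/s).
It fails at once if the flat offcut is moved more than 25 mm (distance of flat_offcut from where it was at the start of the episode above 0.025 m).
It also fails if it takes over 51 s, if anything falls off the work surface, if the arm or the gripper's body presses on something with over 40 N, if the wrist force passes 120 N, or if a joint passes its speed limit or range.

## Robot

A 6-joint arm with a two-finger parallel gripper is mounted at the origin on a cart in front of the work surface, level with it; the furniture and walls round the work are solid. World frame = base frame: x ahead of the robot, y to its left, z up, the work surface at z = 0. Lengths are in m, angles in rad, forces in N, time in s.
With the tool pointing down it reaches from about 0.35 to 0.975 m from the base axis. Payload 4.9 kg.
Tool frame: the origin (TCP) lies midway between the tips of the shut fingers; the grasp point (between the pads) lies 19 mm behind it; z points along the fingers, y is the line along which they close (so a half turn about z gives the same grasp; the last joint's range is limited). The gripper opens to 85 mm and grips with 20 to 120 N. Pads are 22 mm wide; open, the fingers measure 114 mm over their backs; the gripper's body (76 mm by 85 mm) begins 54 mm behind the grasp point. The pads swing forward as they close: fully open they stand 13 mm farther back than shut.
Start: joints at [1.111, 0.053, 1.613, -0, 1.476, -0.119], TCP at [0.209, 0.589, 0.231] pointing down, gripper open.
Joint ranges: [-3.01, 3.01], [-1.01, 2.22], [0.06, 2.58], [-1.02, 4.17], [0.09, 2.62], [-3.14, 3.14]. Speed limits (rad/s): [2.57, 2.57, 3.14, 3.14, 3.14, 3.14].

## Interface

Orientations are given as a rotation vector (axis times angle).
In Python, from cell import robot gives the robot as it stands.
- The arm moves only by the shell command python3 -m pendant 'ROWS' [FORCE]. ROWS is JSON, a list that holds one entry, the list of rows, each a list of 7 numbers: the shift along the world's x, y, z in m, then the turn, a rotation vector about the world's x, y, z in degrees, then the closure, from 0 (fully open) to 1 (shut). A call has exactly 8 rows; each row is the pose to reach, as a shift and turn from the pose commanded when the call began; what a row does not reach only later rows make up. A row lasts 1/12 s, in which the tool goes at most 41.7 mm and 7.16 degrees, less where a joint would pass 70% of its speed; a pose out of reach is approached as far as the arm can. A call with a gripper value outside its range is refused whole. The fingers move at their own pace and stop on an object; FORCE is the grip in N (left out, the last holds). Time passes only in rows, so rows that repeat a pose let the fingers close, or fill a call up. It gives the time, the measured TCP pose, the force, the opening and the grip force at its end, in the units of the state.
- robot.read_state(): the state, without advancing time (a new reading comes with each control period).
- robot.grab_frame(name): name is "side" or "top"; returns the picture (384x512x3 uint8, red, green, blue); there is no depth.
- robot.camera_model(name): a dict with "K" (3x3 intrinsics, pixels), "origin" and "attitude" of the camera in the world. Camera axes: x right, y down, z forward; pixel columns grow to the right and rows downward; lengths in m; the calibration is good to about 2 mm. A picture is of the moment at which its call begins. camera_model takes no time and is no camera call.
- robot.sign_off(): hands the job in; it is judged then, once.
The state is a dict: "clock": time; "q": joint angles; "qd": joint speeds; "tau": joint torques, N m; "tool_pos": TCP position; "tcp_rot": TCP orientation; "force": force on the tool from outside, world axes, zero at the start; "moment": the same for the moment, N m; "width": finger opening in m; "grasp_force": force on a finger pad.
Only numpy, scipy, OpenCV 4.12 (cv2) and the standard library are available. Lean on these libraries where they do the work, as an engineer would, in place of code of your own. Each camera call takes 0.05 s, during which the arm holds its last target. There are 200 camera calls.

## Working session

There is one attempt and no reset: what is moved stays moved. The work goes in short steps, Python scripts to look and compute and a shell command to move; the robot and the scene stay as the last step left them, time stands still between calls to the robot, and variables do not carry over. Pictures are saved under pics/ and viewed, at most 10 in all, crops included, and the job is handed in when it is done.

```bash
mkdir -p pics; python3 - <<'E'
from cell import robot
import cv2
for n in("top","side"):
    f=robot.grab_frame(n); cv2.imwrite(f"pics/{n}0.png",f[:,:,::-1]); print(n,robot.camera_model(n))
s=robot.read_state();print(s)
E
```

```text
top {'K': array([[379.40377366,   0.        , 252.43146253],
       [  0.        , 379.40377366, 192.31815528],
       [  0.        ,   0.        ,   1.        ]]), 'origin': array([ 0.26728801, -0.05069794,  1.24559105]), 'attitude': array([-2.13874464,  2.10696607, -0.19300885])}
side {'K': array([[359.48369773,   0.        , 253.67783189],
       [  0.        , 359.48369773, 184.11611418],
       [  0.        ,   0.        ,   1.        ]]), 'origin': array([ 0.14672957, -1.08062719,  0.58468881]), 'attitude': array([-2.02056459,  0.3119633 , -0.19985967])}
{'clock': 0.1, 'q': array([ 1.11098898e+00,  5.32945460e-02,  1.61418716e+00,  1.69739662e-05,
        1.47603301e+00, -1.19002529e-01]), 'qd': array([ 1.13358896e-03, -2.82011105e-03, -2.00326995e-03,  2.08668073e-03,
       -3.30499834e-04, -9.31422689e-05]), 'tau': array([ 2.31330077e-04, -3.94896019e+01, -3.71366465e+01, -4.25569681e-05,
        3.83767619e-03,  2.36278095e-05]), 'tool_pos': array([0.20863867, 0.58852681, 0.23016548]), 'tcp_rot': array([-5.32654493e-01, -3.09553346e+00,  2.88550932e-03]), 'force': array([-0.09772795, -0.33376741, -0.51042595]), 'moment': array([0.04943159, 0.0414091 , 0.02933747]), 'grasp_force': 0.0, 'width': 0.08524485768199146}
```

View pics/top0.png

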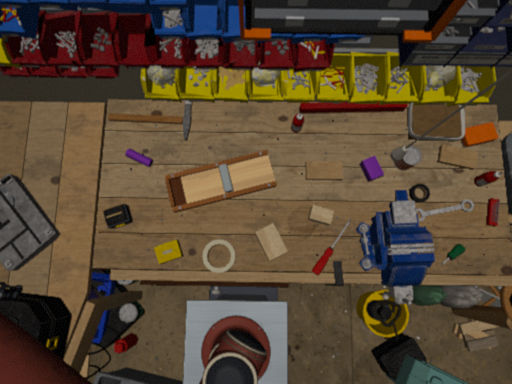

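View pics/side0.png

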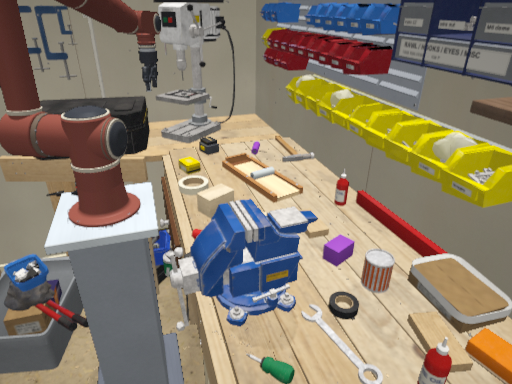

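```bash
python3 - <<'E'
import cv2,numpy as np
t=cv2.imread("pics/top0.png")
a=cv2.resize(t[140:270,155:395],None,fx=3.3,fy=3.3,interpolation=cv2.INTER_CUBIC)
cv2.imwrite("pics/crop1.png",a)
s=cv2.imread("pics/side0.png")
a=cv2.resize(s[135:245,170:340],None,fx=4.5,fy=4.5,interpolation=cv2.INTER_CUBIC)
cv2.imwrite("pics/crop2.png",a)
E
```

```text
(no output)
```

View pics/crop1.png

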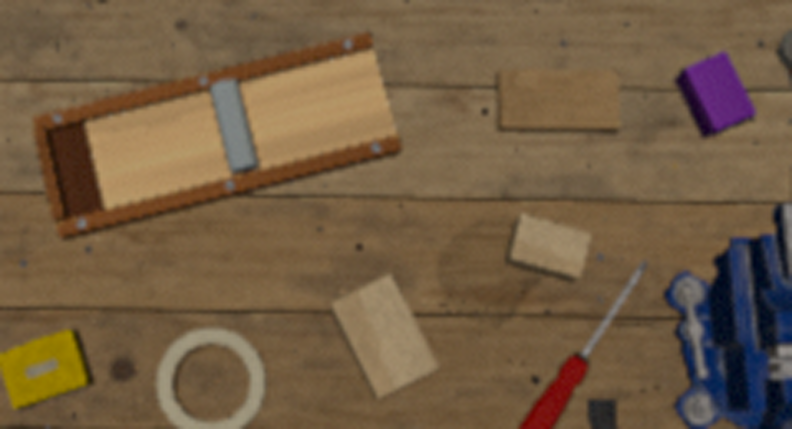

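View pics/crop2.png

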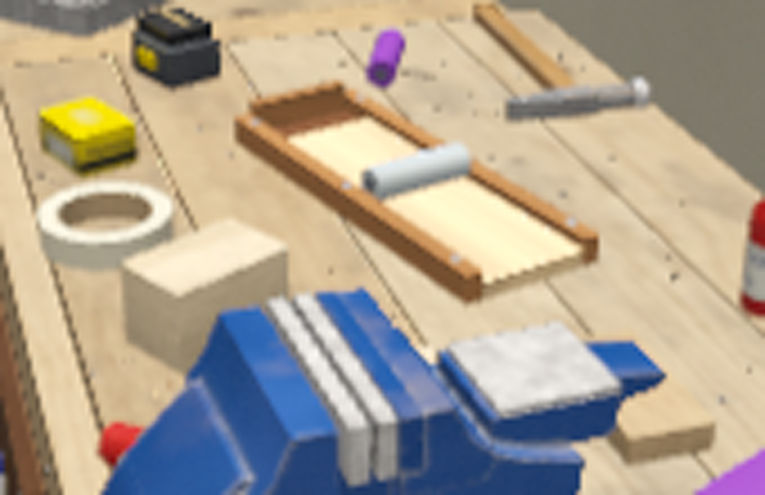

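Crops: candidates for the paddle are the small pale block (321,214), a larger pale block (271,241), the purple one (372,168) and the flat offcut (323,170). I choose (321,214). For the roller, I choose the steel one (225,178), not the purple one (139,157). The seat is the dark pocket at the left end (~178,190), so the track's +x points left in the image.

```bash
cat > h.py <<'E'
import cv2,numpy as np
from cell import robot
from scipy.spatial.transform import Rotation as R
def ray(cam,px,z):
    m=robot.camera_model(cam); A=R.from_rotvec(m["attitude"]).as_matrix()
    px=np.atleast_2d(np.asarray(px,float))
    d=np.c_[px,np.ones(len(px))]@np.linalg.inv(m["K"]).T@A.T
    o=m["origin"]; return (o+d*((z-o[2])/d[:,2])[:,None])[:,:2]
E
python3 - <<'E'
from h import *
t=cv2.imread("pics/top0.png"); hsv=cv2.cvtColor(t,cv2.COLOR_BGR2HSV)
c=lambda P:(np.array(P,float)+.5)/3.3-.5+[155,140]
ang=lambda v:np.degrees(np.arctan2(v[1],v[0]))
# block: top face corners (crop), refine with brightness mask
g=cv2.resize(t[200:230,300:345],None,fx=8,fy=8,interpolation=cv2.INTER_CUBIC)
m=(g[:,:,2]>(140)).astype(np.uint8)
g2=g.reshape(-1,3).astype(np.float32)
cs,_=cv2.findContours(m,cv2.RETR_EXTERNAL,cv2.CHAIN_APPROX_NONE)
k=max(cs,key=cv2.contourArea)
def rep(P,z):
    w=ray("top",P,z); r=cv2.minAreaRect((w*1000).astype(np.float32)); print(r, np.round(cv2.boxPoints(r)).tolist())
print("block mask area",cv2.contourArea(k)/64); rep((k[:,0]+.5)/8-.5+[300,200],.045)
print("block manual"); w=ray("top",c([[523,213],[591,232],[580,279],[510,258]]),.045); print(w,w.mean(0))
tr=ray("top",c([[370,34],[400,150]]),.026); en=ray("top",c([[36,117],[64,237]]),.038)
print("track",tr,en,tr.mean(0),en.mean(0),ang(en.mean(0)-tr.mean(0)),np.linalg.norm(en.mean(0)-tr.mean(0)))
for a,b in((0,0),(1,1)): print(ang(en[a]-tr[b]))
m=(hsv[:,:,1]<45)&(hsv[:,:,2]>90); m[:150]=0;m[:,:210]=0;m[205:]=0;m[:,245:]=0
cs,_=cv2.findContours(m.astype(np.uint8),cv2.RETR_EXTERNAL,cv2.CHAIN_APPROX_NONE)
k=max(cs,key=cv2.contourArea);print("roller",cv2.contourArea(k)); rep(k[:,0],.036)
E
```

```text
block mask area 265.9765625
((426.08447265625, -265.92352294921875), (69.28502655029297, 43.747718811035156), 74.70774841308594) [[396.0, -294.0], [438.0, -305.0], [456.0, -238.0], [414.0, -227.0]]
block manual
[[ 0.45597088 -0.23949198]
 [ 0.43836307 -0.30493211]
 [ 0.39267691 -0.29327629]
 [ 0.41193626 -0.22635337]] [ 0.42473678 -0.26601344]
track [[ 0.63994109 -0.09031725]
 [ 0.52052461 -0.1211284 ]] [[0.54608841 0.24001137]
 [0.42683752 0.20591236]] [ 0.58023285 -0.10572283] [0.48646296 0.22296187] 105.92282672567772 0.34179880020340836
105.86086283027574
105.98537477631564
roller 180.0
((542.26318359375, 45.061363220214844), (88.6947021484375, 25.974815368652344), 15.181053161621094) [[496.0, 46.0], [503.0, 21.0], [588.0, 44.0], [582.0, 69.0]]
```

```bash
python3 -m pendant '[[[0.02,-0.025,0,0,0,-5,0],[0.05,-0.06,0,0,0,-12,0],[0.075,-0.095,0,0,0,-19,0],[0.1,-0.13,0,0,0,-26,0],[0.125,-0.165,0,0,0,-33,0],[0.15,-0.2,0,0,0,-39,0],[0.175,-0.23,0,0,0,-44,0],[0.2,-0.26,0,0,0,-48,0]]]'
python3 -m pendant '[[[0.01,-0.04,0,0,0,-5,0],[0.02,-0.08,0,0,0,-10,0],[0.03,-0.12,0,0,0,-15,0],[0.03,-0.16,0,0,0,-20,0],[0.03,-0.2,0,0,0,-25,0],[0.03,-0.24,0,0,0,-30,0],[0.03,-0.28,0,0,0,-35,0],[0.03,-0.32,0,0,0,-38,0]]]'
python3 -m pendant '[[[0,-0.04,0,0,0,0,0],[0,-0.08,-0.01,0,0,0,0],[0,-0.12,-0.02,0,0,0,0],[-0.005,-0.16,-0.03,0,0,0,0],[-0.01,-0.2,-0.04,0,0,0,0],[-0.013,-0.24,-0.06,0,0,0,0],[-0.013,-0.276,-0.08,0,0,0,0],[-0.013,-0.276,-0.1,0,0,0,0]]]'
python3 - <<'E'
from h import *
s=robot.read_state();print(s["clock"],s["tool_pos"],s["force"])
M=R.from_rotvec(s["tcp_rot"]).as_matrix();print(M[:,1],np.degrees(np.arctan2(M[1,1],M[0,1])),M[:,2],s["q"])
for n in("top","side"): cv2.imwrite(f"pics/{n}1.png",robot.grab_frame(n)[:,:,::-1])
t=cv2.imread("pics/top1.png"); s=cv2.imread("pics/side1.png")
cv2.imwrite("pics/c3.png",cv2.hconcat([cv2.resize(t[170:260,270:370],None,fx=4,fy=4),cv2.resize(s[150:240,200:300],None,fx=4,fy=4)]))
E
```

```text
clock: 0.77
tool_pos: [0.4064, 0.3306, 0.2309]
tcp_rot: [-1.751, -2.608, 0.0]
force: [0.3, 1.2, 0.8]
width: 0.0857
grasp_force: 0.0
clock: 1.43
tool_pos: [0.4353, 0.0108, 0.231]
tcp_rot: [-2.504, -1.897, -0.0]
force: [0.9, -0.6, -0.6]
width: 0.0853
grasp_force: 0.0
clock: 2.1
tool_pos: [0.4225, -0.2688, 0.1312]
tcp_rot: [2.503, 1.892, -0.002]
force: [-0.2, 0.0, -0.3]
width: 0.0855
grasp_force: 0.0
2.1 [ 0.42253566 -0.26876983  0.13119081] [-0.17545251  0.00474781 -0.31474676]
[ 0.96209975 -0.2726903   0.00201689] -15.824451134398714 [ 0.00114843 -0.00334434 -0.99999375] [-7.14249988e-01 -1.67294386e-01  1.99540281e+00 -1.83655591e-03
  1.31042618e+00 -4.37588199e-01]
```

View pics/c3.png

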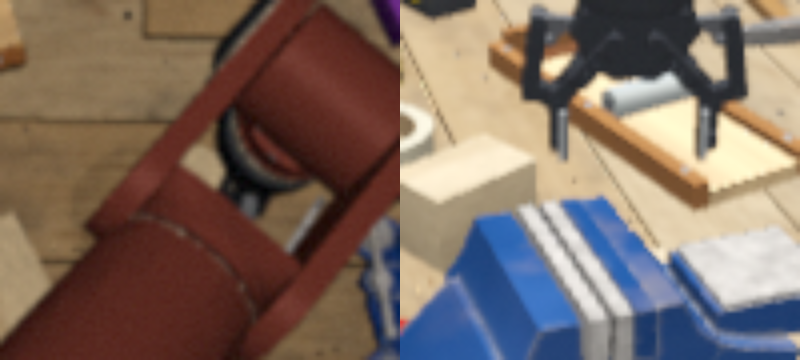

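The arm hides the block from above. The side view shows open fingers (560,140)/(705,140) in the crop, above where the block should be. The pose matches the measurement, so I'm descending.

```bash
python3 -m pendant '[[[0.003,0.003,-0.03,0,0,0.5,0],[0.003,0.003,-0.06,0,0,0.5,0],[0.003,0.003,-0.08,0,0,0.5,0],[0.003,0.003,-0.1,0,0,0.5,0],[0.003,0.003,-0.11,0,0,0.5,0],[0.003,0.003,-0.119,0,0,0.5,0],[0.003,0.003,-0.119,0,0,0.5,0],[0.003,0.003,-0.119,0,0,0.5,0]]]'
python3 -m pendant '[[[0,0,0,0,0,0,0.2],[0,0,0,0,0,0,0.4],[0,0,0,0,0,0,0.6],[0,0,0,0,0,0,0.8],[0,0,0,0,0,0,1],[0,0,0,0,0,0,1],[0,0,0,0,0,0,1],[0,0,0,0,0,0,1]]]' 50
```

```text
clock: 2.87
tool_pos: [0.4266, -0.2605, 0.0131]
tcp_rot: [2.492, 1.912, 0.0]
force: [0.6, -0.3, 0.2]
width: 0.0857
grasp_force: 0.0
clock: 3.53
tool_pos: [0.4268, -0.2612, 0.0135]
tcp_rot: [2.491, 1.911, 0.001]
force: [-0.6, -0.6, 6.4]
width: 0.0443
grasp_force: 52.8
```

```bash
python3 -m pendant '[[[0,0,0.02,0,0,0,1],[0,0,0.05,0,0,0,1],[0,0,0.08,0,0,0,1],[0,0,0.1,0,0,0,1],[0.02,0.03,0.1,0,0,4,1],[0.04,0.06,0.1,0,0,9,1],[0.06,0.09,0.1,0,0,14,1],[0.08,0.12,0.1,0,0,19,1]]]'
python3 -m pendant '[[[0.02,0.03,0,0,0,4,1],[0.04,0.06,0,0,0,8,1],[0.0537,0.09,0,0,0,11,1],[0.0537,0.103,0,0,0,11.7,1],[0.0537,0.103,-0.02,0,0,11.7,1],[0.0537,0.103,-0.03,0,0,11.7,1],[0.0537,0.103,-0.03,0,0,11.7,1],[0.0537,0.103,-0.03,0,0,11.7,1]]]'
python3 - <<'E'
from h import *
s=robot.read_state();print(s["clock"],s["tool_pos"],s["force"])
M=R.from_rotvec(s["tcp_rot"]).as_matrix();print(np.degrees(np.arctan2(M[1,1],M[0,1])),M[:,2])
for n in("top","side"): cv2.imwrite(f"pics/{n}2.png",robot.grab_frame(n)[:,:,::-1])
t=cv2.imread("pics/top2.png"); s=cv2.imread("pics/side2.png")
cv2.imwrite("pics/c4.png",cv2.hconcat([cv2.resize(t[135:235,160:290],None,fx=3,fy=3),cv2.resize(s[120:220,200:330],None,fx=3,fy=3)]))
E
```

```text
clock: 4.2
tool_pos: [0.5062, -0.1391, 0.112]
tcp_rot: [-2.139, -2.3, 0.0]
force: [0.0, -0.3, -0.2]
width: 0.0444
grasp_force: 52.2
clock: 4.87
tool_pos: [0.5582, -0.0379, 0.0808]
tcp_rot: [-1.897, -2.5, 0.003]
force: [-0.5, 0.0, 0.0]
width: 0.0445
grasp_force: 52.2
4.8667 [ 0.55817357 -0.0378757   0.08084178] [-0.53070245  0.01435396  0.01193759]
15.610630344994206 [-3.36479967e-03  4.39266297e-04 -9.99994243e-01]
```

View pics/c4.png

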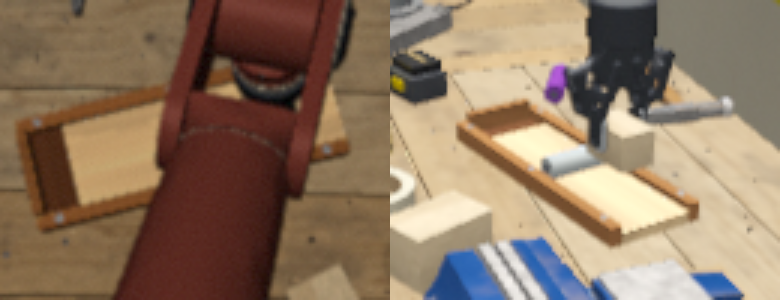

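The side view shows the block held above the track, with its end behind the roller (crop 570,160). Lowering it and pushing slowly.

```bash
python3 -m pendant '[[[0.001,0,-0.01,0,0,0,1],[0.002,0,-0.02,0,0,0,1],[0.002,0,-0.03,0,0,0,1],[0.002,0,-0.038,0,0,0,1],[0.002,0,-0.043,0,0,0,1],[0.002,0,-0.046,0,0,0,1],[0.002,0,-0.046,0,0,0,1],[0.002,0,-0.046,0,0,0,1]]]'
for i in 1 2; do python3 -m pendant '[[[-0.0013,0.0048,0,0,0,0,1],[-0.0027,0.0096,0,0,0,0,1],[-0.004,0.0144,0,0,0,0,1],[-0.0054,0.0192,0,0,0,0,1],[-0.0067,0.024,0,0,0,0,1],[-0.0081,0.0288,0,0,0,0,1],[-0.0094,0.0337,0,0,0,0,1],[-0.0108,0.0385,0,0,0,0,1]]]'; done
python3 - <<'E'
from h import *
for n in("top","side"): cv2.imwrite(f"pics/{n}3.png",robot.grab_frame(n)[:,:,::-1])
t=cv2.imread("pics/top3.png"); s=cv2.imread("pics/side3.png")
cv2.imwrite("pics/c5.png",cv2.hconcat([cv2.resize(t[135:235,160:290],None,fx=3,fy=3),cv2.resize(s[120:220,200:330],None,fx=3,fy=3)]))
E
```

```text
clock: 5.63
tool_pos: [0.5617, -0.0374, 0.0362]
tcp_rot: [-1.898, -2.504, 0.0]
force: [0.4, -0.5, 0.2]
width: 0.0446
grasp_force: 52.2
clock: 6.3
tool_pos: [0.5508, 0.0014, 0.0364]
tcp_rot: [1.897, 2.503, -0.0]
force: [0.8, -1.5, -1.3]
width: 0.0445
grasp_force: 52.3
clock: 6.97
tool_pos: [0.54, 0.04, 0.0363]
tcp_rot: [1.898, 2.504, 0.0]
force: [0.5, -0.8, -1.1]
width: 0.0442
grasp_force: 52.3
```

View pics/c5.png

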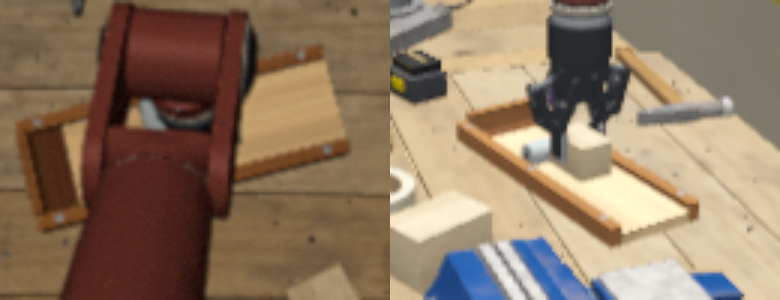

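The roller is being pushed squarely ahead of the block (side crop 537,150). Continuing.

```bash
for i in 1 2; do python3 -m pendant '[[[-0.0013,0.0048,0,0,0,0,1],[-0.0027,0.0096,0,0,0,0,1],[-0.004,0.0144,0,0,0,0,1],[-0.0054,0.0192,0,0,0,0,1],[-0.0067,0.024,0,0,0,0,1],[-0.0081,0.0288,0,0,0,0,1],[-0.0094,0.0337,0,0,0,0,1],[-0.0108,0.0385,0,0,0,0,1]]]'; done
python3 -m pendant '[[[-0.0013,0.0048,0,0,0,0,1],[-0.0027,0.0096,0,0,0,0,1],[-0.004,0.0144,0,0,0,0,1],[-0.0054,0.0192,0,0,0,0,1],[-0.0067,0.024,0,0,0,0,1],[-0.0076,0.027,0,0,0,0,1],[-0.0081,0.0289,0,0,0,0,1],[-0.0081,0.0289,0,0,0,0,1]]]'
python3 - <<'E'
from h import *
for n in("top","side"): cv2.imwrite(f"pics/{n}4.png",robot.grab_frame(n)[:,:,::-1])
t=cv2.imread("pics/top4.png"); s=cv2.imread("pics/side4.png")
cv2.imwrite("pics/c6.png",cv2.hconcat([cv2.resize(t[135:235,160:290],None,fx=3,fy=3),cv2.resize(s[130:200,210:300],None,fx=4.286,fy=4.286,interpolation=cv2.INTER_CUBIC)]))
E
```

```text
clock: 7.73
tool_pos: [0.5291, 0.0786, 0.0363]
tcp_rot: [-1.898, -2.504, 0.0]
force: [-1.3, 0.6, -0.5]
width: 0.0446
grasp_force: 52.3
clock: 8.4
tool_pos: [0.5183, 0.117, 0.0363]
tcp_rot: [-1.898, -2.504, 0.0]
force: [-0.1, -0.1, -1.0]
width: 0.0443
grasp_force: 52.3
clock: 9.07
tool_pos: [0.5102, 0.1458, 0.0363]
tcp_rot: [-1.897, -2.504, -0.0]
force: [-0.3, -1.1, -1.2]
width: 0.0445
grasp_force: 52.3
```

View pics/c6.png

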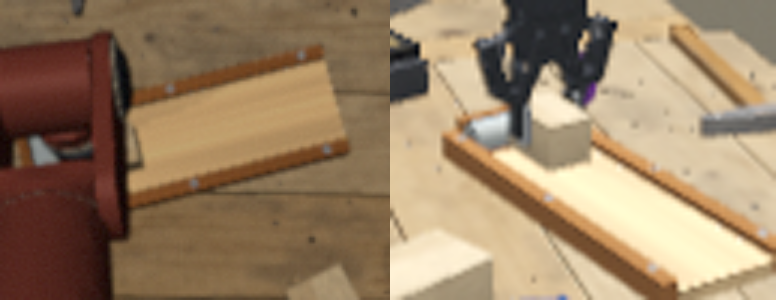

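The roller is at the pocket edge or already inside it (side crop 485,128). Now the last few millimetres, slowly.

```bash
python3 -m pendant '[[[-0.0003,0.001,0,0,0,0,1],[-0.0006,0.002,0,0,0,0,1],[-0.0008,0.003,0,0,0,0,1],[-0.0011,0.004,0,0,0,0,1],[-0.0014,0.005,0,0,0,0,1],[-0.0017,0.006,0,0,0,0,1],[-0.0019,0.0067,0,0,0,0,1],[-0.0019,0.0067,0,0,0,0,1]]]'
python3 - <<'E'
from h import *
f=robot.grab_frame("side");cv2.imwrite("pics/side5.png",f[:,:,::-1]); f=cv2.cvtColor(f,cv2.COLOR_RGB2HSV)
g=cv2.cvtColor(cv2.imread("pics/side4.png"),cv2.COLOR_BGR2HSV)
for h in(g,f):
    m=((h[:,:,1]<50)&(h[:,:,2]>110)).astype(np.uint8); m[:150]=0;m[170:]=0;m[:,:222]=0;m[:,240:]=0
    print(cv2.moments(m,True)["m00"],np.argwhere(m).mean(0))
E
```

```text
clock: 9.83
tool_pos: [0.5085, 0.1523, 0.0363]
tcp_rot: [1.898, 2.504, -0.0]
force: [-0.2, -0.1, -0.6]
width: 0.044
grasp_force: 52.3
67.0 [160.11940299 233.07462687]
63.0 [160.12698413 232.71428571]
```

The roller barely shifted, so it seems seated. Backing off along the track, then lifting, while still holding the block, to check.

```bash
python3 -m pendant '[[[0.002,-0.007,0,0,0,0,1],[0.005,-0.02,0,0,0,0,1],[0.01,-0.04,0,0,0,0,1],[0.016,-0.06,0,0,0,0,1],[0.022,-0.08,0.02,0,0,0,1],[0.022,-0.09,0.05,0,0,0,1],[0.022,-0.12,0.08,0,0,0,1],[0.022,-0.15,0.1,0,0,0,1]]]'
python3 -m pendant '[[[0,-0.04,0,0,0,0,1],[0,-0.08,0,0,0,0,1],[0,-0.12,0,0,0,-4,1],[0,-0.16,0,0,0,-8,1],[0,-0.19,0,0,0,-12,1],[-0.02,-0.21,0,0,0,-16,1],[-0.04,-0.23,0,0,0,-20,1],[-0.05,-0.23,0,0,0,-22,1]]]'
python3 - <<'E'
from h import *
for n in("top","side"): cv2.imwrite(f"pics/{n}6.png",robot.grab_frame(n)[:,:,::-1])
t=cv2.imread("pics/top6.png"); s=cv2.imread("pics/side6.png")
cv2.imwrite("pics/c7.png",cv2.hconcat([cv2.resize(t[135:235,160:290],None,fx=3,fy=3,interpolation=cv2.INTER_CUBIC),cv2.resize(s[130:200,210:300],None,fx=4.286,fy=4.286,interpolation=cv2.INTER_CUBIC)]))
h=cv2.cvtColor(t,cv2.COLOR_BGR2HSV)
m=((h[:,:,1]<50)&(h[:,:,2]>90)); m[:165]=0;m[:,:165]=0;m[215:]=0;m[:,200:]=0
cs,_=cv2.findContours(m.astype(np.uint8),cv2.RETR_EXTERNAL,cv2.CHAIN_APPROX_NONE)
k=max(cs,key=cv2.contourArea)
print(cv2.minAreaRect((ray("top",k[:,0],.03)*1000).astype(np.float32)))
E
```

```text
clock: 10.55
tool_pos: [0.5314, 0.001, 0.1391]
tcp_rot: [1.894, 2.503, 0.002]
force: [-0.1, -0.2, -1.4]
width: 0.0441
grasp_force: 52.1
clock: 11.22
tool_pos: [0.4786, -0.2313, 0.1362]
tcp_rot: [2.347, 2.087, -0.003]
force: [0.2, -0.2, -0.8]
width: 0.044
grasp_force: 52.1
((501.35333251953125, 206.9912567138672), (98.42339324951172, 27.11125373840332), 15.313101768493652)
```

View pics/c7.png

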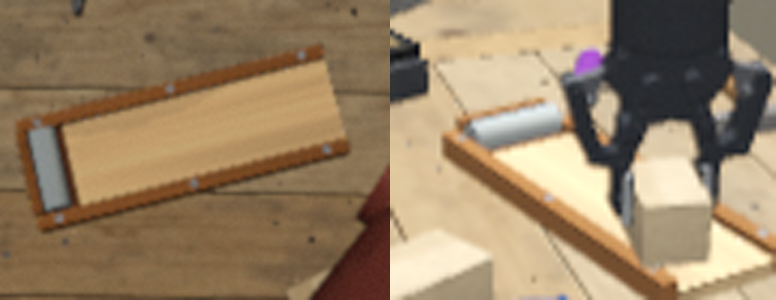

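The roller lies in the pocket, square (top crop 48,168), and the block is still held. Setting the block down at its original spot.

```bash
python3 -m pendant '[[[-0.03,-0.02,0,0,0,-4,1],[-0.052,-0.03,-0.02,0,0,-8,1],[-0.052,-0.03,-0.05,0,0,-8,1],[-0.052,-0.03,-0.08,0,0,-8,1],[-0.052,-0.03,-0.1,0,0,-8,1],[-0.052,-0.03,-0.113,0,0,-8,1],[-0.052,-0.03,-0.118,0,0,-8,1],[-0.052,-0.03,-0.12,0,0,-8,1]]]'
python3 -m pendant '[[[0,0,0,0,0,0,1],[0,0,-0.001,0,0,0,1],[0,0,-0.002,0,0,0,1],[0,0,-0.002,0,0,0,1],[0,0,-0.002,0,0,0,1],[0,0,-0.002,0,0,0,1],[0,0,-0.002,0,0,0,1],[0,0,-0.002,0,0,0,1]]]'
```

```text
clock: 11.98
tool_pos: [0.4285, -0.2567, 0.0153]
tcp_rot: [-2.478, -1.928, 0.0]
force: [0.0, 0.1, -0.7]
width: 0.0445
grasp_force: 52.2
clock: 12.65
tool_pos: [0.4285, -0.258, 0.0145]
tcp_rot: [2.481, 1.927, 0.0]
force: [0.3, -0.2, -0.4]
width: 0.0441
grasp_force: 52.2
```

```bash
python3 -m pendant '[[[0,0,-0.001,0,0,0,1],[0,0,-0.001,0,0,0,1],[0,0,-0.001,0,0,0,1],[0,0,-0.001,0,0,0,0.8],[0,0,-0.001,0,0,0,0.6],[0,0,-0.001,0,0,0,0.3],[0,0,-0.001,0,0,0,0],[0,0,-0.001,0,0,0,0]]]'
python3 -m pendant '[[[0,0,0,0,0,0,0],[0,0,0,0,0,0,0],[0,0,0.01,0,0,0,0],[0,0,0.03,0,0,0,0],[0,0,0.06,0,0,0,0],[0,0,0.09,0,0,0,0],[0,0,0.12,0,0,0,0],[0,0,0.15,0,0,0,0]]]'
python3 -m pendant '[[[0,0.04,0.01,0,0,0,0],[0,0.08,0.01,0,0,0,0],[0,0.12,0.01,0,0,0,0],[0,0.16,0.01,0,0,0,0],[0,0.2,0.01,0,0,0,0],[0,0.24,0.01,0,0,0,0],[0,0.25,0.01,0,0,0,0],[0,0.25,0.01,0,0,0,0]]]'
python3 - <<'E'
from h import *
t=robot.grab_frame("top")[:,:,::-1]
cv2.imwrite("pics/c8.png",cv2.resize(t[140:270,155:395],None,fx=3.3,fy=3.3,interpolation=cv2.INTER_CUBIC))
E
```

```text
clock: 13.32
tool_pos: [0.4283, -0.2577, 0.0131]
tcp_rot: [-2.481, -1.927, 0.0]
force: [-0.0, 0.6, -0.4]
width: 0.0783
grasp_force: 0.0
clock: 13.98
tool_pos: [0.4284, -0.2577, 0.1656]
tcp_rot: [2.481, 1.927, 0.0]
force: [0.3, -0.3, -0.3]
width: 0.0857
grasp_force: 0.0
clock: 14.65
tool_pos: [0.4283, -0.0057, 0.174]
tcp_rot: [2.476, 1.933, 0.001]
force: [1.4, -0.2, -0.3]
width: 0.0852
grasp_force: 0.0
```

View pics/c8.png

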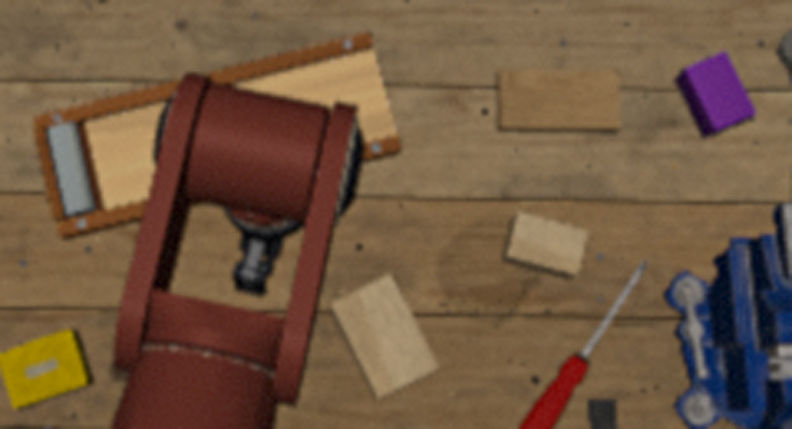

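The roller is seated (70,168), the block stands flat on the bench (547,243), and the flat offcut hasn't moved (560,100).

```bash
python3 -c "
from cell import robot
print(robot.sign_off())"
```

```text
the job is handed in; nothing more can be done
None
```

The roller is in the seat, the push block stands flat on the bench clear of the track and released, the flat offcut was not moved, and the job is handed in (about 15 s used); the hand-in call gave no verdict.

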